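Return two spent tool batteries through the one-way flap

ROBOT

A 6-joint arm with a two-finger parallel gripper is mounted at the origin on the work surface. World frame = base frame: x ahead of the robot, y to its left, z up, the work surface at z = 0. Lengths are in mm, angles in degrees, forces in N, time in s.
With the tool pointing down it reaches from about 350 to 850 mm from the base axis. Payload 8.1 kg.
Tool frame: the origin (TCP) lies midway between the tips of the shut fingers; the grasp point (between the pads) lies 19 mm behind it; z points along the fingers, y is the line along which they close (so a half turn about z gives the same grasp; the last joint's range is limited). The gripper opens to 85 mm and grips with 20 to 120 N. Pads are 22 mm wide; open, the fingers measure 114 mm over their backs; the gripper's body (76 mm by 85 mm) begins 54 mm behind the grasp point. The pads swing forward as they close: fully open they stand 13 mm farther back than shut.
Start: joints at [-71.299, 7.471, 85.268, -0, 87.261, -4.893], TCP at [240.176, -549.837, 231.292] pointing down, gripper open.
Joint ranges: [-169.43, 169.43], [-51.17, 129.36], [1.28, 143.12], [-76.62, 256.62], [0, 156.53], [-152.29, 152.29]. Speed limits (degrees/s): [136.94, 136.94, 159.86, 180, 180, 180].

INTERFACE

Orientations are given as [roll, pitch, yaw] about the fixed x, y, z axes, in that order (R = Rz(yaw) Ry(pitch) Rx(roll)).
In Python, from bench import sense, snapshot, camera_params, hand_in, masks_of, pinpoint gives the robot as it stands.
- The arm moves only by the tool step_arm, never from a script. Its argument "targets" is a list of rows, each an object with "angular": the turn, a rotation vector about the tool's x, y, z scaled (see below), a list of three; "dp": the shift along the tool's x, y, z scaled (see below), a list of three; "fingers": the closure, from 0 (fully open) to 1 (shut). A call has exactly 8 rows; each row is the pose to reach, as a shift and turn from the pose commanded when the call began, along the tool's axes at that moment, turning the shorter way round; what a row does not reach only later rows make up. The controller multiplies each number of a shift by 0.2 m and each number of a turn by 180 degrees. A row lasts 1/8 s, in which the tool goes at most 62.5 mm and 10.7 degrees, less where a joint would pass 70% of its speed; a pose out of reach is approached as far as the arm can. A call with a number of a shift or a turn outside -1 to 1 is refused whole. A call with a gripper value outside its range is refused whole. The fingers move at their own pace and stop on an object; "newtons" is the grip in N (left out, the last holds). Time passes only in rows, so rows that repeat a pose let the fingers close, or fill a call up. It gives the time, the measured TCP pose, the force, the opening and the grip force at its end, in the units of the state.
- sense(): the state, without advancing time (a new reading comes with each control period).
- snapshot(name): name is "side" or "top"; returns the picture (400x640x3 uint8, blue, green, red); there is no depth.
- camera_params(name): a dict with "vfov" (degrees; the focal length in pixels is half the picture's height over the tangent of half this angle, whatever the lens; pixels are square), "cx", "cy" (the principal point, pixels), "R" (3x3) and "t" (3): a world point X has camera coordinates R X + t. Camera axes: x right, y down, z forward; pixel columns grow to the right and rows downward; lengths in mm; the calibration is good to about 2 mm. A picture is of the moment at which its call begins. camera_params takes no time and is no camera call.
- hand_in(): hands the job in; it is judged then, once.
Trained networks look in the newest picture that a camera, given by its name, has taken for a name from the list of things; names that differ only in an ending like _2 or _b are one class to them, and where a whole thing is asked for, a point or a joint stands for the part that bears it (a point fixed in the world has none). Each returns a list of dicts, best first, with "conf" (0 to 1); they miss things now and then, are a little off and sometimes report something else, mostly with a low value. They report only what shows in the picture. A call takes as long as a camera call. They do not tell look-alikes from the thing itself.
- masks_of(camera, label): "pixels" (400x640 bool, what is visible of it) and "at" ([column, row] in pixels, amid what is visible of it).
- pinpoint(camera, label): "at" ([column, row] in pixels: a listed point, or the origin of a listed thing).
The state is a dict: "time": time; "joint_pos": joint angles; "qd": joint speeds; "joint_efforts": joint torques, N m; "tool_pos": TCP position; "tcp_rot": TCP orientation; "ft_force": force on the tool from outside, world axes, zero at the start; "wrist_torque": the same for the moment, N m; "finger_gap": finger opening in mm; "grip_force": force on a finger pad.
Only numpy, scipy, OpenCV 4.12 (cv2) and the standard library are available. Lean on these libraries where they do the work, as an engineer would, in place of code of your own. Each camera call takes 0.05 s, during which the arm holds its last target. There are 200 camera calls.

TASK

Two spent cordless-tool battery packs go into the battery return lane: set the long slab pack on the lane's open deck with its low terminal end towards the sprung flap, and slide it along the deck through the flap, far enough that the flap springs fully shut behind it; then do the same with the short tall pack. Do not lift a pack over the flap into the bay; leave both standing upright behind the shut flap, and leave the tape measure, the flat case, the tin and the jar as they stand.

Things in the scene. Friction and masses are not known exactly. Their poses are not given: they have to be found in the camera images.
- gate (a point): Gate of the battery return lane, a fixed straight grey steel channel. Point on the deck (12 mm above the bench), in the plane of the shut flap, mid-channel. Axes: x along the lane, in the push direction into the bay; y left; z up. Two 36 mm high funnel walls, from x = -28 to 0 mm, narrow from 84 to 60 mm apart. The flap's hinge pin at x = 0, y = +36 mm stands 44 mm above the deck.
- deck (a point): Middle of the open steel deck before the funnel, on its top surface, 85 mm before the gate; same axes as the gate. The deck is flat, 12 mm above the bench, 100 mm wide, without walls, from 145 to 28 mm before the gate; it runs on level through the gate to the end of the bay.
- bay (a point): Mid-channel on the deck in the bay, 112 mm beyond the gate (same axes), where the guard starts: walls 60 mm high and cross bars over them (top 63 mm above the deck), on to the end. Before it the lane is open above, walls 36 mm high. Bay 60 mm wide, walls 3 mm thick, end stop 291 mm beyond the gate. Its left wall is set back to 43 mm off the middle for 68 mm after the gate, room for the open flap.
- flap (a joint): Aluminium flap, one upright leaf on a pin left of the gate, reaching 62 mm across the channel, 3 mm thick, 4 to 40 mm above the deck. 0 rad = shut; grows as it swings into the bay (about +z) to 1.48 along the left wall. It cannot swing outwards. A light spring (0.036 N m shut, 0.095 open) shuts it once nothing is in its way: a pack's tail must be over 62 mm past the gate.
- slab_mid (a point): The long slab battery pack: a black and grey plastic box 115 mm long (x), 46 mm wide (y), 42 mm high, 0.35 to 0.65 kg, loose on the bench. This point is its centre, 21 mm above its underside. Its x axis points to its low terminal end (nose): its last 22 mm are a step 14 mm lower, with three brass blades. The other end, ribbed on top, is the tail.
- slab_nose (a point): The middle of the slab pack's nose end face: 57.5 mm along the pack's x axis from its centre, 21 mm above its underside.
- stub_mid (a point): The short tall battery pack: a black and grey plastic box 72 mm long (x), 46 mm wide (y), 54 mm high, 0.27 to 0.5 kg, loose on the bench. This point is its centre, 27 mm above its underside. Its x axis points to its low terminal end (nose): its last 22 mm are a step 14 mm lower, with three brass blades. The other end, ribbed on top, is the tail.
- stub_nose (a point): The middle of the short pack's nose end face: 36 mm along the pack's x axis from its centre, 27 mm above its underside.
- tape: Bystander: a grey tape measure standing on the bench, 62 mm (x) by 36 mm (y) by 60 mm high. Origin at the middle of its underside, z up.
- case: Bystander: a flat closed black socket case, 95 mm (x) by 55 mm (y) by 36 mm high. Origin at the middle of its underside, z up.
- tin: Bystander: a small plain steel tin, 50 mm in diameter, 62 mm high. Origin at the middle of its underside, z up.
- jar: Bystander: a jar with a steel lid, 64 mm in diameter, 95 mm high. Origin at the middle of its underside, z up.
Mind the look-alikes: they are no part of the job. Leave any green or red look-alike of the part that bears slab_mid alone.

How it is judged:
By the outcome, as a careful person would: the job done as asked, in the order asked, and still so for the second after the job is handed in, with the robot touching nothing.
It also fails if it takes over 72 s, if anything falls off the work surface, if the arm or the gripper's body presses on something with over 40 N, if the wrist force passes 120 N, or if a joint passes its speed limit or range.

## Working session

There is one attempt and no reset: what is moved stays moved. The work goes in short steps, Python scripts to look and compute and a tool call to move; the robot and the scene stay as the last step left them, time stands still between calls to the robot, and variables do not carry over. Pictures are saved under pics/ and viewed, at most 14 in all, crops included, and the job is handed in when it is done.

Besides the shell and the picture viewer there is one more tool, called after "Request:" by a JSON object that holds its "method" and its "body". step_arm: Moves the arm, as the interface text tells. Its arguments: {"type":"object","properties":{"targets":{"type":"array","items":{"type":"object","properties":{"angular":{"type":"array","items":{"type":"number","minimum":-1,"maximum":1}},"dp":{"type":"array","items":{"type":"number","minimum":-1,"maximum":1}},"fingers":{"type":"number"}}}},"newtons":{"type":"number"}},"required":["targets"]}

```bash
mkdir -p pics; ls
cat > h.py <<'E'
import numpy as np, cv2
from bench import *
def K(c):
    p=camera_params(c); f=200/np.tan(np.radians(p['vfov'])/2)
    return f,p['cx'],p['cy'],np.array(p['R']),np.array(p['t'])
def ray(c,px):
    f,cx,cy,R,t=K(c); d=R.T@np.array([(px[0]-cx)/f,(px[1]-cy)/f,1]); return -R.T@t,d/np.linalg.norm(d)
def atz(c,px,z):
    o,d=ray(c,px); return o+d*(z-o[2])/d[2]
def tri(p1,p2,c1='top',c2='side'):
    o1,d1=ray(c1,p1);o2,d2=ray(c2,p2)
    s=np.linalg.lstsq(np.c_[d1,-d2],o2-o1,rcond=None)[0]
    a,b=o1+s[0]*d1,o2+s[1]*d2
    return (a+b)/2,np.linalg.norm(a-b)
def proj(c,X):
    f,cx,cy,R,t=K(c); q=R@np.array(X,float)+t; return [q[0]/q[2]*f+cx,q[1]/q[2]*f+cy]
E
python3 - <<'E'
from h import *
np.set_printoptions(precision=1,suppress=True)
for c in('top','side'):
    cv2.imwrite(f'pics/{c}0.png',snapshot(c)); print(c,camera_params(c))
    for n in['gate','deck','bay','slab_mid','slab_nose','stub_mid','stub_nose','tape','case','tin','jar']:
        print(n,[(np.round(q['at']).tolist(),round(q['conf'],2)) for q in pinpoint(c,n)])
    for n in['slab_mid','stub_mid']: 
        print('mask',n,[(np.round(q['at']).tolist(),round(q['conf'],2),int(q['pixels'].sum())) for q in masks_of(c,n)])
print(sense())
E
```

```text
pics
top {'vfov': 48.33536307578553, 'cx': 314.95565484025195, 'cy': 200.10287542267363, 'R': array([[-0. , -1. ,  0. ],
       [-1. ,  0. , -0.1],
       [ 0.1, -0. , -1. ]]), 't': array([ -95.9,  440.3, 1069.5])}
gate [([202.0, 154.0], 0.96), ([338.0, 194.0], 0.44)]
deck [([235.0, 162.0], 0.84)]
bay [([158.0, 146.0], 0.63), ([182.0, 233.0], 0.22)]
slab_mid [([476.0, 209.0], 0.91), ([420.0, 276.0], 0.83), ([411.0, 213.0], 0.78), ([335.0, 142.0], 0.67)]
slab_nose [([402.0, 260.0], 0.85), ([412.0, 191.0], 0.77), ([489.0, 229.0], 0.77), ([378.0, 180.0], 0.21)]
stub_mid [([340.0, 208.0], 0.68), ([416.0, 138.0], 0.18)]
stub_nose [([338.0, 194.0], 0.73), ([238.0, 162.0], 0.51)]
tape [([416.0, 141.0], 0.93)]
case [([335.0, 143.0], 0.76)]
tin [([378.0, 178.0], 0.7), ([410.0, 214.0], 0.31)]
jar [([184.0, 232.0], 0.74)]
mask slab_mid [([411.0, 210.0], 0.78, 1040), ([476.0, 209.0], 0.73, 1123), ([418.0, 272.0], 0.59, 1037), ([203.0, 154.0], 0.45, 134)]
mask stub_mid [([338.0, 209.0], 0.89, 608)]
side {'vfov': 52.65628542957247, 'cx': 323.44442401516164, 'cy': 198.34845283814468, 'R': array([[-
[... 539 characters left out ...]
.0, 137.0], 0.82)]
case [([293.0, 178.0], 0.92)]
tin [([339.0, 164.0], 0.56)]
jar [([305.0, 325.0], 0.8)]
mask slab_mid [([396.0, 127.0], 0.92, 686), ([430.0, 160.0], 0.88, 569), ([383.0, 151.0], 0.76, 808)]
mask stub_mid [([360.0, 186.0], 0.87, 803), ([291.0, 173.0], 0.54, 870)]
{'time': 1.4, 'joint_pos': array([-71.3,   7.5,  85.3,   0. ,  87.3,  -4.9]), 'qd': array([ 0. , -0.1, -0. ,  0. ,  0.1,  0. ]), 'joint_efforts': array([ -0. , -56.9, -50.1,  -0. ,   0. ,   0. ]), 'tool_pos': array([ 240.2, -549.8,  231.3]), 'tcp_rot': array([-180. ,   -0. ,   23.6]), 'ft_force': array([-0.1,  0.4,  0.3]), 'wrist_torque': array([-0. , -0.1, -0. ]), 'grip_force': 0.0, 'finger_gap': 85.45223703677128}
```

View pics/top0.png

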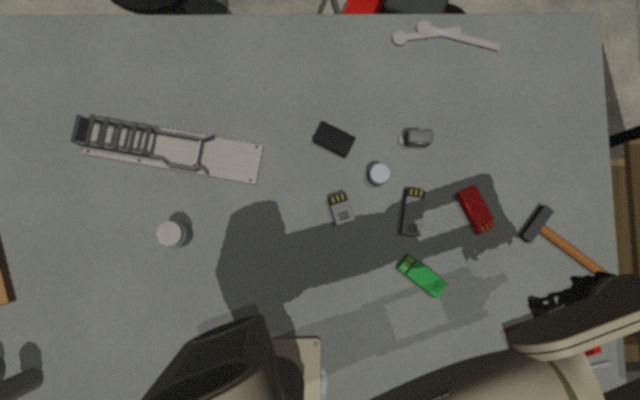

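View pics/side0.png

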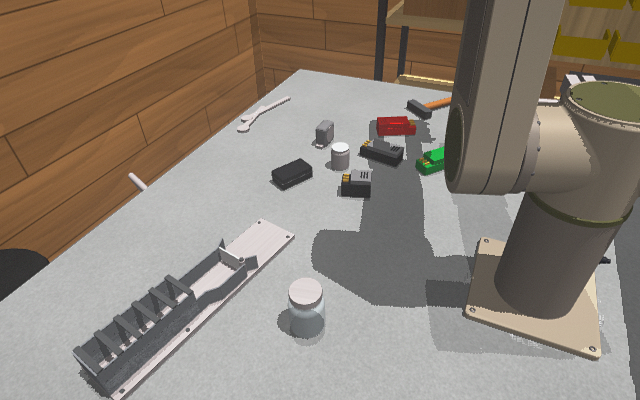

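The top view shows the black slab at (411,212) with its nose up at (412,191), and the stub at (340,208) with its nose at (338,194). The lane runs left from the deck (235,162) through the gate (202,154) to the bay (158,146). Red and green are the look-alikes, and the case, tin and tape are just beyond the packs.

Run:
```python
from h import *
np.set_printoptions(precision=1,suppress=True)
acc={}
T={'gate':(202,154),'deck':(235,162),'bay':(158,146),'slab_mid':(411,213),'slab_nose':(412,191),'stub_mid':(340,208),'stub_nose':(338,194),'tape':(416,141),'case':(335,143),'tin':(378,178),'jar':(184,232)}
S={'gate':(230,269),'deck':(258,240),'bay':(192,306),'slab_mid':(382,149),'slab_nose':(365,147),'stub_mid':(357,181),'stub_nose':(342,182),'tape':(324,137),'case':(293,178),'tin':(339,164),'jar':(305,325)}
for k in range(3):
  for c,D in(('top',T),('side',S)):
    snapshot(c)
    for n in D:
      r=[q['at'] for q in pinpoint(c,n) if np.hypot(*(np.array(q['at'])-D[n]))<12]
      if r: acc.setdefault((c,n),[]).append(r[0])
Z=dict(gate=12,deck=12,bay=12,slab_mid=21,slab_nose=21,stub_mid=27,stub_nose=27)
for n in T:
    a,b=acc.get(('top',n)),acc.get(('side',n))
    if a is None or b is None: print(n,'missing',a,b);continue
    a=np.array(a);b=np.array(b)
    P,e=tri(a.mean(0),b.mean(0)); z=Z.get(n,0)
    print(n,P,'gap %.1f'%e,'top@z',atz('top',a.mean(0),z)[:2],'side@z',atz('side',b.mean(0),z)[:2],len(a),len(b),a.std(0),b.std(0))
def mk(c,n,p):
    return [q for q in masks_of(c,n) if np.hypot(*(np.array(q['at'])-p))<15][0]['pixels']
# top-mask min area rect as check
for n,p,z in(('slab_mid',(411,210),30),('stub_mid',(338,209),40)):
    m=mk('top',n,p); ys,xs=np.nonzero(m)
    W=np.array([atz('top',q,z)[:2] for q in zip(xs,ys)],np.float32)
    print(n,cv2.minAreaRect(W))
I=[]
import os
for c,(x,y,w,h) in(('top',(60,100,220,100)),('side',(60,200,260,200))):
    im=snapshot(c)[y:y+h,x:x+w]; I.append(cv2.resize(im,(780,int(780*h/w)),interpolation=cv2.INTER_CUBIC))
cv2.imwrite('pics/lane_top.png',I[0]); cv2.imwrite('pics/lane_side.png',I[1])
im=snapshot('top')[110:250,310:450]; cv2.imwrite('pics/packs.png',cv2.resize(im,(600,600),interpolation=cv2.INTER_CUBIC))
```

```text
gate [567.9 176.   -0.6] gap 4.0 top@z [563.5 172.1] side@z [561.6 185. ] 2 3 [0.2 0.8] [0.5 0.9]
deck [540.2  95.2   9.8] gap 8.2 top@z [535.9  93. ] side@z [543.   97.9] 3 3 [1.1 2.2] [1.9 0.9]
bay [581.8 290.8   6.2] gap 7.4 top@z [583.8 290.9] side@z [573.9 292.7] 3 3 [1.3 0.7] [1.  1.3]
slab_mid [ 408.9 -334.9   24.5] gap 4.1 top@z [ 411.2 -335.1] side@z [ 408.5 -340.8] 3 3 [2.  0.7] [0.9 0.5]
slab_nose [ 463.2 -342.7   18.9] gap 0.3 top@z [ 462.9 -342.3] side@z [ 462.3 -339.4] 3 3 [0.9 0.9] [2.3 0.8]
stub_mid [ 416.2 -159.2   32.1] gap 8.6 top@z [ 420.8 -158.3] side@z [ 414.3 -166.6] 3 3 [0.5 2.3] [1.1 1. ]
stub_nose [ 458.9 -161.9   12.7] gap 1.6 top@z [ 456.6 -161.2] side@z [ 452.5 -144.1] 3 3 [0.5 1.3] [0.9 1.4]
tape [ 590.5 -351.5    9.2] gap 5.9 top@z [ 589.8 -354.7] side@z [ 600.2 -365.2] 3 2 [0.6 0.2] [1.2 0.3]
case [ 590.1 -147.5    2.3] gap 6.0 top@z [ 587.7 -148.7] side@z [ 594.8 -149.7] 3 3 [0.9 1.3] [1. 1.]
tin [ 498.9 -256.9    0.9] gap 4.3 top@z [ 496.9 -257.7] side@z [ 501.5 -257.7] 3 3 [1.8 0.8] [0.6 0.9]
jar [362.3 234.5  -2.8] gap 5.4 top@z [359.7 232.7] side@z [364.  236.9] 2 2 [2.  0.5] [2.  1.8]
slab_mid ((406.6347351074219, -335.2104187011719), (56.74427795410156, 118.7830810546875), 80.20266723632812)
stub_mid ((415.9383850097656, -160.1368865966797), (72.18264770507812, 48.815853118896484), 17.60671043395996)
```

View pics/lane_top.png

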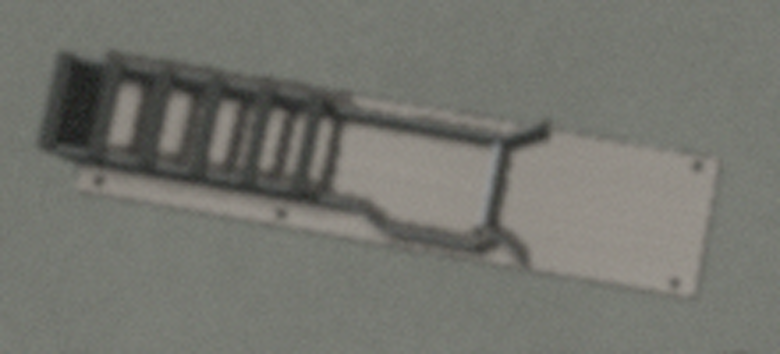

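View pics/packs.png

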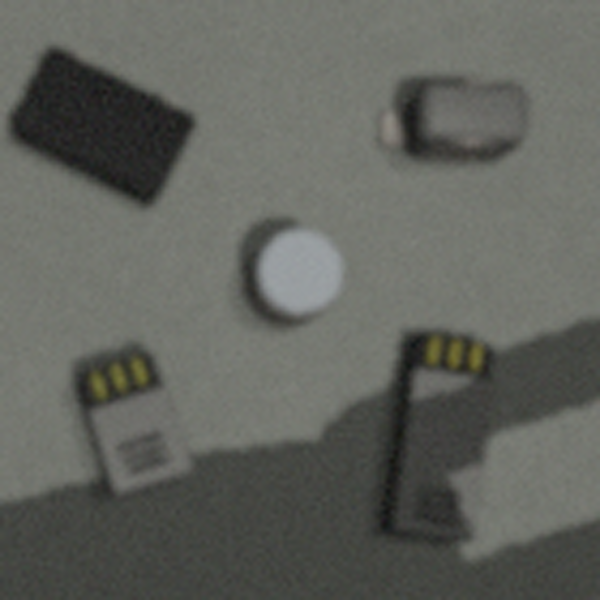

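```bash
cat > fit.py <<'E'
from h import *
from scipy.optimize import minimize
from scipy.spatial import ConvexHull
def box(x,y,yaw,L,W,H,z0=0):
    c,s=np.cos(yaw),np.sin(yaw); step=22
    pts=[(u,v,w) for v in(-W/2,W/2) for u,w in((-L/2,0),(-L/2,H),(L/2-step,H),(L/2,H-14),(L/2,0))]
    return np.array([[x+c*u-s*v,y+s*u+c*v,z0+w] for u,v,w in pts])
def sil(c,B):
    p=np.array([proj(c,b) for b in B],np.float32)
    m=np.zeros((400,640),np.uint8); cv2.fillConvexPoly(m,np.round(cv2.convexHull(p)*16).astype(np.int32),1,cv2.LINE_8,4); return m>0
def fit(masks,dim,p0,z0=0):
    def cost(p):
        r=0
        for c,m in masks.items():
            s=sil(c,box(p[0],p[1],p[2]/60,*dim,z0)); r-=(s&m).sum()/max(1,(s|m).sum())
        return r
    sx=[p0+np.array(d) for d in([0,0,0],[8,0,0],[0,8,0],[0,0,8.])]
    b=minimize(cost,p0,method='Nelder-Mead',options=dict(initial_simplex=sx,xatol=.1,fatol=1e-4))
    return b.x[:2],np.degrees(b.x[2]/60),b.fun/len(masks)
def getm(c,n,p):
    for k in range(3):
        q=[q for q in masks_of(c,n) if np.hypot(*(np.array(q['at'])-p))<15]
        if q: return q[0]['pixels']
        snapshot(c)
E
python3 - <<'E'
from fit import *
from scipy.optimize import least_squares
for n,dim,p0,pt,ps in(('slab_mid',(115,46,42),(409,-335,-8),(411,210),(383,151)),('stub_mid',(72,46,54),(418,-160,0),(338,209),(360,186))):
    M={'top':getm('top',n,pt),'side':getm('side',n,ps)}
    q=np.array(p0,float)
    for d in(M,{'top':M['top']},{'side':M['side']}): print(n,*fit(d,dim,q))
obs=[('top',(262.3,144.3),(-145,-50)),('top',(255.5,183.2),(-145,50)),('top',(202,154),(0,0)),('top',(235,162),(-85,0)),('top',(158,146),(112,0)),
('side',(262,219),(-145,-50)),('side',(294,235),(-145,50)),('side',(230,269),(0,0)),('side',(258,240),(-85,0)),('side',(192,306),(112,0))]
def res(p,v,only=None):
    c,s=np.cos(p[2]),np.sin(p[2]); z=12 if len(p)<4 else p[3]
    return np.concatenate([np.array(proj(k,[p[0]+c*u-s*w,p[1]+s*u+c*w,z]))-px for k,px,(u,w) in obs if v in(k,'both')])
for v,p0 in(('both',[565,176,1.35,12]),('top',[565,176,1.35]),('side',[565,176,1.35])):
    r=least_squares(res,p0,args=(v,),loss='soft_l1'); print(v,r.x[:2],np.degrees(r.x[2]),r.x[3:],np.round(r.fun,1))
E
```

```text
slab_mid [ 409.17401801 -337.64141168] -10.401257347777616 -0.8909078580321674
slab_mid [ 409.13135352 -336.59675382] -11.6308648508463 -0.9167412712623098
slab_mid [ 411.43369035 -336.10079313] -9.549088357569092 -0.8827956989247312
stub_mid [ 416.80558293 -160.29374229] 15.809860972539333 -0.8630878924996572
stub_mid [ 416.98771786 -160.29427846] 15.809186440663046 -0.9039039039039038
stub_mid [ 417.93787667 -161.25829991] 16.03322956343317 -0.830607476635514Traceback (most recent call last):
  File "<stdin>", line 13, in <module>
    return func(*args, **kwargs)
    vector_fun = VectorFunction(
        fun_wrapped,
    ...<6 lines>...
        workers=workers
    )
    self.J, dct = approx_derivative(
                  ~~~~~~~~~~~~~~~~~^
        self.fun_wrapped, self.x, f0=self.f, **finite_diff_options
        ^^^^^^^^^^^^^^^^^^^^^^^^^^^^^^^^^^^^^^^^^^^^^^^^^^^^^^^^^^
    )
    ^
    J, _nfev = _dense_difference(fun_wrapped, x0, f0, h,
               ~~~~~~~~~~~~~~~~~^^^^^^^^^^^^^^^^^^^^^^^^
                             use_one_sided, method,
                             ^^^^^^^^^^^^^^^^^^^^^^
                             mf)
                             ^^^
    df = [f_eval - f0 for f_eval in f_evals]
                                    ^^^^^^^
    f = np.atleast_1d(self.fun(x, *self.args, **self.kwargs))
                      ~~~~~~~~^^^^^^^^^^^^^^^^^^^^^^^^^^^^^^
    return np.atleast_1d(self.fun(x))
                         ~~~~~~~~^^^
    return self.f(x, *self.args, **self.kwargs)
           ~~~~~~^^^^^^^^^^^^^^^^^^^^^^^^^^^^^^
  File "<stdin>", line 11, in res
  File "h.py", line 16, in proj
    f,cx,cy,R,t=K(c); q=R@np.array(X,float)+t; return [q[0]/q[2]*f+cx,q[1]/q[2]*f+cy]
                ~^^^
  File "h.py", line 4, in K
    p=camera_params(c); f=200/np.tan(np.radians(p['vfov'])/2)
ValueError: time passes only in moves, steps and waits
```

View pics/lane_side.png

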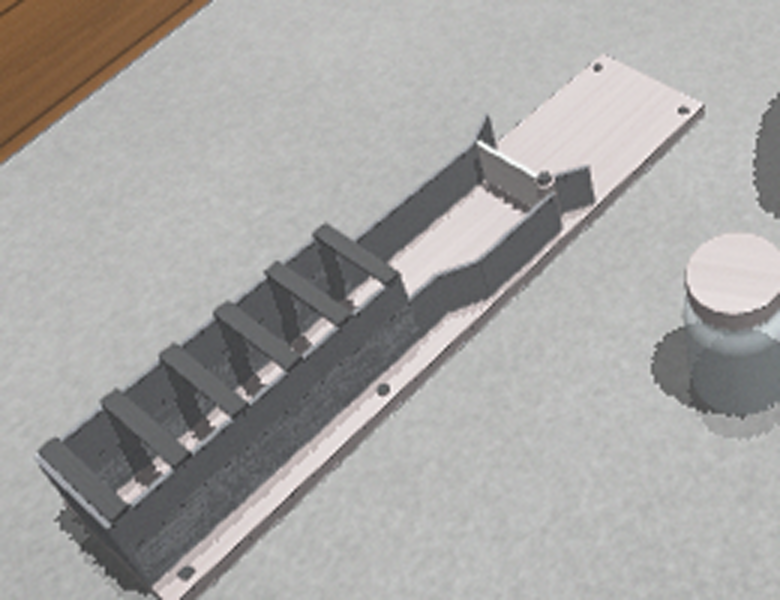

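Request:
{"method": "step_arm", "body": {"targets": [{"dp": [0.2,-0.1,0.1],"angular": [0,0,0.04],"fingers": 0},{"dp": [0.4,-0.2,0.2],"angular": [0,0,0.08],"fingers": 0},{"dp": [0.6,-0.3,0.3],"angular": [0,0,0.12],"fingers": 0},{"dp": [0.8,-0.4,0.4],"angular": [0,0,0.16],"fingers": 0},{"dp": [0.96,-0.51,0.45],"angular": [0,0,0.189],"fingers": 0},{"dp": [0.96,-0.51,0.45],"angular": [0,0,0.189],"fingers": 0},{"dp": [0.96,-0.51,0.45],"angular": [0,0,0.189],"fingers": 0},{"dp": [0.96,-0.51,0.45],"angular": [0,0,0.189],"fingers": 0}]}}

```text
time: 6.45
tool_pos: [375.0, -380.7, 141.9]
tcp_rot: [179.9, -0.0, -10.5]
ft_force: [-0.7, 0.1, -0.6]
finger_gap: 85.6
grip_force: 0.0
```

```bash
cat > patch.py <<'E'
s=open('h.py').read()
s=s.replace("def K(c):\n    p=camera_params(c);","import functools\n@functools.lru_cache(None)\ndef K(c):\n    p=camera_params(c);")
s+='''
def go(x,y,z,yaw):
    "tool-down move: dp and angular z for the step call, from the measured pose"
    q=sense(); T=np.array(q['tool_pos']); r=np.array(q['tcp_rot']); a=np.radians(r[2])
    d=np.array([x,y,z])-T
    dy=(yaw-r[2]+180)%360-180
    print('pose',np.round(T,1),np.round(r,2),'t',round(q['time'],2),'| dp',np.round(np.array([np.cos(a)*d[0]+np.sin(a)*d[1],np.sin(a)*d[0]-np.cos(a)*d[1],-d[2]])/200,4),'ang z',round(-dy/180,4))
'''
open('h.py','w').write(s)
E
python3 patch.py
python3 - <<'E'
from h import *
from scipy.optimize import least_squares
obs=[('top',(262.3,144.3),(-145,-50)),('top',(255.5,183.2),(-145,50)),('top',(202,154),(0,0)),('top',(235,162),(-85,0)),('top',(158,146),(112,0)),
('side',(260.7,218.3),(-145,-50)),('side',(295,234.3),(-145,50)),('side',(230,269),(0,0)),('side',(258,240),(-85,0)),('side',(192,306),(112,0))]
def res(p,v):
    c,s=np.cos(p[2]),np.sin(p[2]); z=12 if len(p)<4 else p[3]
    return np.concatenate([np.array(proj(k,[p[0]+c*u-s*w,p[1]+s*u+c*w,z]))-px for k,px,(u,w) in obs if v in(k,'both')])
for v,p0 in(('both',[565,176,1.35,12]),('both',[565,176,1.35]),('top',[565,176,1.35]),('side',[565,176,1.35])):
    r=least_squares(res,p0,args=(v,),loss='soft_l1'); print(v,r.x[:2],np.degrees(r.x[2]),r.x[3:],np.round(r.fun,1))
go(409.5,-337,60,-10.5);go(409.5,-337,8,-10.5)
E
```

```text
both [558.39694142 180.83910078] 80.1827376075673 [7.13632787] [ 0.1 -0.2  0.1 -0.  -0.2  0.3  0.3 -2.2 -0.4  1.2 -0.3  0.3 -0.5  0.6
  2.1 -1.9  1.6  2.3 -2.1 -0.8]
both [557.19030867 181.27163691] 80.13693579329376 [] [-0.2 -0.1 -0.4  0.3 -0.9  0.4 -0.2 -2.1 -1.3  1.2 -0.2 -1.  -0.2 -0.7
  2.1 -3.2  1.7  1.  -2.4 -2. ]
top [558.28037875 179.68845172] 79.4146826447276 [] [ 0.5  0.3 -0.1  0.5 -0.3 -0.   0.4 -2.1 -0.5  0.2]
side [554.1161986  184.14094888] 81.27531804488267 [] [-0.9 -0.1 -0.4 -0.2  2.6 -1.7  1.6  2.  -1.2  0.3]
pose [ 375.  -380.7  141.9] [ 1.7994e+02 -4.0000e-02 -1.0460e+01] t 6.45 | dp [ 0.1299 -0.2461  0.4097] ang z 0.0002
pose [ 375.  -380.7  141.9] [ 1.7994e+02 -4.0000e-02 -1.0460e+01] t 6.45 | dp [ 0.1299 -0.2461  0.6697] ang z 0.0002
```

Request:
{"method": "step_arm", "body": {"targets": [{"dp": [0.06,-0.12,0.1],"fingers": 0},{"dp": [0.13,-0.246,0.2],"fingers": 0},{"dp": [0.13,-0.246,0.3],"fingers": 0},{"dp": [0.13,-0.246,0.45],"fingers": 0},{"dp": [0.13,-0.246,0.6],"fingers": 0},{"dp": [0.13,-0.246,0.65],"fingers": 0},{"dp": [0.13,-0.246,0.665],"fingers": 0},{"dp": [0.13,-0.246,0.665],"fingers": 0}]}}

```text
validation failed for argument at $.ta...
```

Request:
{"method": "step_arm", "body": {"newtons": 50, "targets": [{"dp": [0,0,0],"fingers": 1},{"dp": [0,0,0],"fingers": 1},{"dp": [0,0,0],"fingers": 1},{"dp": [0,0,0],"fingers": 1},{"dp": [0,0,0],"fingers": 1},{"dp": [0,0,0],"fingers": 1},{"dp": [0,0,0],"fingers": 1},{"dp": [0,0,0],"fingers": 1}]}}

```text
validation failed for argument at $.ta...
```

Request:
{"method": "step_arm", "body": {"targets": [{"dp": [0.06,-0.12,0.1],"angular": [0,0,0],"fingers": 0},{"dp": [0.13,-0.246,0.2],"angular": [0,0,0],"fingers": 0},{"dp": [0.13,-0.246,0.3],"angular": [0,0,0],"fingers": 0},{"dp": [0.13,-0.246,0.45],"angular": [0,0,0],"fingers": 0},{"dp": [0.13,-0.246,0.6],"angular": [0,0,0],"fingers": 0},{"dp": [0.13,-0.246,0.65],"angular": [0,0,0],"fingers": 0},{"dp": [0.13,-0.246,0.665],"angular": [0,0,0],"fingers": 0},{"dp": [0.13,-0.246,0.665],"angular": [0,0,0],"fingers": 0}]}}

```text
time: 7.45
tool_pos: [410.3, -336.7, 9.4]
tcp_rot: [179.9, -0.1, -10.4]
ft_force: [0.6, -1.2, 0.7]
finger_gap: 85.2
grip_force: 0.0
```

Request:
{"method": "step_arm", "body": {"newtons": 50, "targets": [{"dp": [0,0,0],"angular": [0,0,0],"fingers": 1},{"dp": [0,0,0],"angular": [0,0,0],"fingers": 1},{"dp": [0,0,0],"angular": [0,0,0],"fingers": 1},{"dp": [0,0,0],"angular": [0,0,0],"fingers": 1},{"dp": [0,0,0],"angular": [0,0,0],"fingers": 1},{"dp": [0,0,0],"angular": [0,0,0],"fingers": 1},{"dp": [0,0,0],"angular": [0,0,0],"fingers": 1},{"dp": [0,0,0],"angular": [0,0,0],"fingers": 1}]}}

```text
time: 8.45
tool_pos: [410.3, -336.5, 9.3]
tcp_rot: [179.9, -0.1, -10.4]
ft_force: [-0.6, -0.1, 6.1]
finger_gap: 45.6
grip_force: 53.8
```

Request:
{"method": "step_arm", "body": {"targets": [{"dp": [0,0,-0.15],"angular": [0,0,0],"fingers": 1},{"dp": [0,0,-0.4],"angular": [0,0,0],"fingers": 1},{"dp": [0,-0.05,-0.6],"angular": [0,0,0],"fingers": 1},{"dp": [0.02,-0.2,-0.7],"angular": [0,0,-0.05],"fingers": 1},{"dp": [0.04,-0.4,-0.75],"angular": [0,0,-0.1],"fingers": 1},{"dp": [0.06,-0.6,-0.75],"angular": [0,0,-0.15],"fingers": 1},{"dp": [0.08,-0.8,-0.75],"angular": [0,0,-0.2],"fingers": 1},{"dp": [0.1,-1.0,-0.75],"angular": [0,0,-0.25],"fingers": 1}]}}

```text
time: 9.45
tool_pos: [464.8, -140.9, 156.9]
tcp_rot: [-179.9, 0.1, 34.9]
ft_force: [0.5, -0.7, -6.1]
finger_gap: 45.2
grip_force: 53.6
```

```bash
python3 -c "
from h import *
go(542.2,94.3,100,80);print(sense()['grip_force'],sense()['finger_gap'])"
```

```text
pose [ 464.8 -140.9  156.9] [-1.7986e+02  7.0000e-02  3.4870e+01] t 9.45 | dp [ 0.99   -0.7435  0.2843] ang z -0.2507
53.609696477651596 45.15519836861122
```

Request:
{"method": "step_arm", "body": {"targets": [{"dp": [0.14,-0.1,0.0],"angular": [0,0,-0.04],"fingers": 1},{"dp": [0.32,-0.24,0.0],"angular": [0,0,-0.08],"fingers": 1},{"dp": [0.5,-0.38,0.0],"angular": [0,0,-0.13],"fingers": 1},{"dp": [0.68,-0.52,0.05],"angular": [0,0,-0.18],"fingers": 1},{"dp": [0.84,-0.64,0.15],"angular": [0,0,-0.22],"fingers": 1},{"dp": [0.95,-0.72,0.22],"angular": [0,0,-0.25],"fingers": 1},{"dp": [0.99,-0.744,0.28],"angular": [0,0,-0.25],"fingers": 1},{"dp": [0.99,-0.744,0.28],"angular": [0,0,-0.25],"fingers": 1}]}}

```text
time: 10.45
tool_pos: [542.5, 92.1, 100.0]
tcp_rot: [-179.8, 0.1, 79.5]
ft_force: [0.2, -0.1, -5.9]
finger_gap: 45.2
grip_force: 53.6
```

Run:
```python
from h import *
I=[]
for c,(x,y,w,h) in(('top',(140,100,160,110)),('side',(170,140,160,110))):
    im=snapshot(c)[y:y+h,x:x+w]; I.append(cv2.resize(im,(560,385),interpolation=cv2.INTER_CUBIC))
    for n in('slab_mid','slab_nose','gate','deck'): print(c,n,[(np.round(q['at']).tolist(),round(q['conf'],2)) for q in pinpoint(c,n)])
cv2.imwrite('pics/carry.png',cv2.resize(np.vstack(I),(436,600)))
go(542.2,94.3,22,80)
```

```text
top slab_mid [([418.0, 271.0], 0.89), ([231.0, 150.0], 0.81), ([475.0, 208.0], 0.66)]
top slab_nose [([487.0, 229.0], 0.97), ([205.0, 150.0], 0.9), ([401.0, 260.0], 0.83)]
top gate []
top deck [([238.0, 161.0], 0.86)]
side slab_mid [([395.0, 123.0], 0.77), ([439.0, 158.0], 0.73), ([256.0, 203.0], 0.59), ([292.0, 180.0], 0.51)]
side slab_nose [([419.0, 166.0], 0.91), ([232.0, 223.0], 0.81), ([413.0, 121.0], 0.79)]
side gate [([229.0, 265.0], 0.87)]
side deck [([259.0, 241.0], 0.58)]
pose [544.4  91.8 102.7] [ 1.7996e+02 -1.0000e-02  7.9540e+01] t 10.95 | dp [ 0.0102 -0.0133  0.4035] ang z -0.0026
```

View pics/carry.png

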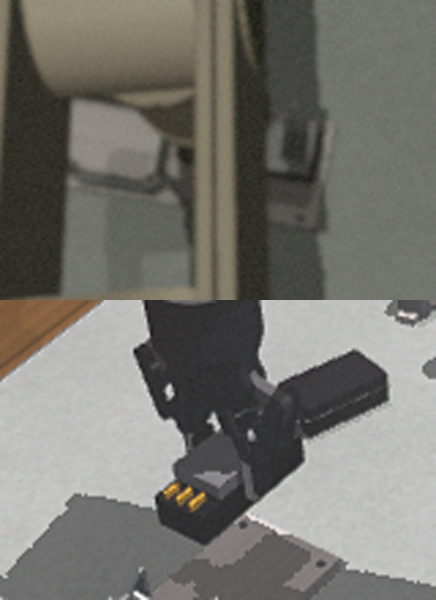

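Picture: the slab hangs level in the fingers, nose with the brass blades (left) toward the flap, deck beneath. Lowering it.

Request:
{"method": "step_arm", "body": {"targets": [{"dp": [0.01,-0.013,0.1],"angular": [0,0,-0.003],"fingers": 1},{"dp": [0.01,-0.013,0.2],"angular": [0,0,-0.003],"fingers": 1},{"dp": [0.01,-0.013,0.3],"angular": [0,0,-0.003],"fingers": 1},{"dp": [0.01,-0.013,0.36],"angular": [0,0,-0.003],"fingers": 1},{"dp": [0.01,-0.013,0.39],"angular": [0,0,-0.003],"fingers": 1},{"dp": [0.01,-0.013,0.402],"angular": [0,0,-0.003],"fingers": 1},{"dp": [0.01,-0.013,0.405],"angular": [0,0,-0.003],"fingers": 1},{"dp": [0.01,-0.013,0.405],"angular": [0,0,-0.003],"fingers": 1}]}}

```text
time: 11.95
tool_pos: [542.5, 94.6, 21.9]
tcp_rot: [179.9, -0.0, 80.1]
ft_force: [1.5, 0.2, -6.4]
finger_gap: 45.4
grip_force: 53.7
```

Request:
{"method": "step_arm", "body": {"targets": [{"dp": [0,0,0.003],"angular": [0,0,0],"fingers": 1},{"dp": [0,0,0.006],"angular": [0,0,0],"fingers": 1},{"dp": [0,0,0.009],"angular": [0,0,0],"fingers": 1},{"dp": [0,0,0.009],"angular": [0,0,0],"fingers": 1},{"dp": [0,0,0.009],"angular": [0,0,0],"fingers": 0},{"dp": [0,0,0.009],"angular": [0,0,0],"fingers": 0},{"dp": [0,0,0.009],"angular": [0,0,0],"fingers": 0},{"dp": [0,0,0.009],"angular": [0,0,0],"fingers": 0}]}}

```text
time: 12.95
tool_pos: [542.1, 94.6, 19.5]
tcp_rot: [180.0, -0.0, 80.1]
ft_force: [-1.3, 0.5, -0.2]
finger_gap: 85.2
grip_force: 0.0
```

Request:
{"method": "step_arm", "body": {"targets": [{"dp": [0,0,-0.1],"angular": [0,0,0],"fingers": 0},{"dp": [0,0,-0.25],"angular": [0,0,0],"fingers": 0},{"dp": [0,0,-0.35],"angular": [0,0,0],"fingers": 0.3},{"dp": [-0.15,0,-0.35],"angular": [0,0,0],"fingers": 1},{"dp": [-0.3,0,-0.35],"angular": [0,0,0],"fingers": 1},{"dp": [-0.43,0,-0.35],"angular": [0,0,0],"fingers": 1},{"dp": [-0.43,0,-0.35],"angular": [0,0,0],"fingers": 1},{"dp": [-0.43,0,-0.25],"angular": [0,0,0],"fingers": 1}]}}

```text
time: 13.95
tool_pos: [529.1, 10.0, 71.1]
tcp_rot: [179.8, -0.0, 80.1]
ft_force: [0.5, 0.1, 0.6]
finger_gap: 0.0
grip_force: 0.0
```

Run:
```python
from fit import *
I=[]
for c,(x,y,w,h) in(('top',(140,100,160,110)),('side',(170,170,160,110))):
    im=snapshot(c)[y:y+h,x:x+w]; I.append(cv2.resize(im,(436,300),interpolation=cv2.INTER_CUBIC))
    for n in('slab_mid','slab_nose'): print(c,n,[(np.round(q['at']).tolist(),round(q['conf'],2)) for q in pinpoint(c,n)])
m=getm('side','slab_mid',proj('side',[542,94,33]))
if m is not None: print(m.sum(),fit({'side':m},(115,46,42),np.array([542,94,84.]),12))
cv2.imwrite('pics/placed.png',np.vstack(I))
go(528,13,22,80)
```

```text
top slab_mid [([477.0, 206.0], 0.9), ([418.0, 271.0], 0.59), ([235.0, 158.0], 0.58), ([210.0, 154.0], 0.24)]
top slab_nose [([400.0, 260.0], 0.98), ([211.0, 159.0], 0.84), ([488.0, 228.0], 0.83)]
side slab_mid [([439.0, 156.0], 0.87), ([258.0, 235.0], 0.79), ([397.0, 124.0], 0.72), ([292.0, 178.0], 0.54)]
side slab_nose [([414.0, 123.0], 0.79), ([418.0, 166.0], 0.77), ([244.0, 250.0], 0.71)]
1469 (array([543.05767784,  94.4456781 ]), np.float64(83.08650784984957), np.float64(-0.9090346534653465))
pose [527.9  10.2  70.3] [ 1.7994e+02 -1.0000e-02  8.0140e+01] t 14.3 | dp [ 0.0138 -0.0016  0.2414] ang z 0.0008
```

View pics/placed.png

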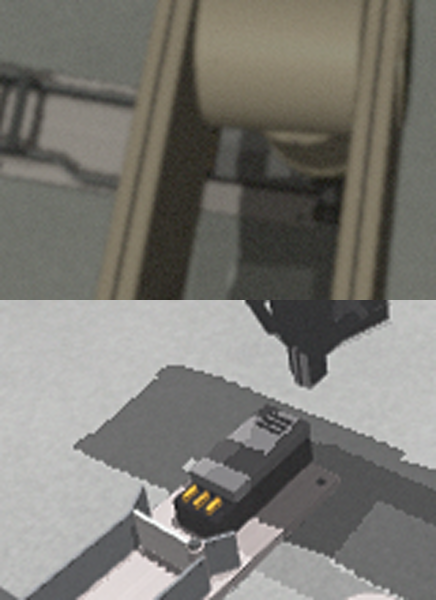

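The slab stands flat on the deck, nose (crop ~(200,500)) just before the funnel and flap, with the shut fingers behind its tail. Pushing now.

Request:
{"method": "step_arm", "body": {"targets": [{"dp": [0,0,0.1],"angular": [0,0,0],"fingers": 1},{"dp": [0,0,0.2],"angular": [0,0,0],"fingers": 1},{"dp": [0,0,0.235],"angular": [0,0,0],"fingers": 1},{"dp": [0.05,0,0.235],"angular": [0,0,0],"fingers": 1},{"dp": [0.1,0,0.235],"angular": [0,0,0],"fingers": 1},{"dp": [0.15,0,0.235],"angular": [0,0,0],"fingers": 1},{"dp": [0.2,0,0.235],"angular": [0,0,0],"fingers": 1},{"dp": [0.25,0,0.235],"angular": [0,0,0],"fingers": 1}]}}

```text
time: 15.3
tool_pos: [536.6, 59.0, 23.5]
tcp_rot: [179.9, 0.1, 80.1]
ft_force: [-0.3, -9.2, 0.7]
finger_gap: 0.2
grip_force: 5.0
```

Request:
{"method": "step_arm", "body": {"targets": [{"dp": [0.06,0,0],"angular": [0,0,0],"fingers": 1},{"dp": [0.12,0,0],"angular": [0,0,0],"fingers": 1},{"dp": [0.18,0,0],"angular": [0,0,0],"fingers": 1},{"dp": [0.24,0,0],"angular": [0,0,0],"fingers": 1},{"dp": [0.3,0,0],"angular": [0,0,0],"fingers": 1},{"dp": [0.36,0,0],"angular": [0,0,0],"fingers": 1},{"dp": [0.42,0,0],"angular": [0,0,0],"fingers": 1},{"dp": [0.48,0,0],"angular": [0,0,0],"fingers": 1}]}}

```text
time: 16.3
tool_pos: [553.0, 153.6, 23.4]
tcp_rot: [179.9, 0.1, 80.1]
ft_force: [-1.0, -8.0, 2.2]
finger_gap: 0.1
grip_force: 3.8
```

Run:
```python
from fit import *
x,y,w,h=170,180,160,110
im=snapshot('side')[y:y+h,x:x+w]; cv2.imwrite('pics/push1.png',cv2.resize(im,(640,440),interpolation=cv2.INTER_CUBIC))
g=np.array([557.5,181]);a=np.radians(80);q=sense();d=np.array(q['tool_pos'])[:2]-g
print('lane',np.cos(a)*d[0]+np.sin(a)*d[1],-np.sin(a)*d[0]+np.cos(a)*d[1],q['ft_force'],q['tool_pos'])
```

```text
lane -26.181868764077397 -0.23854763594104966 [ 2.35091204e-01 -3.81929999e+00  1.10513884e-03] [553.18848976 155.17446929  23.5004211 ]
```

View pics/push1.png

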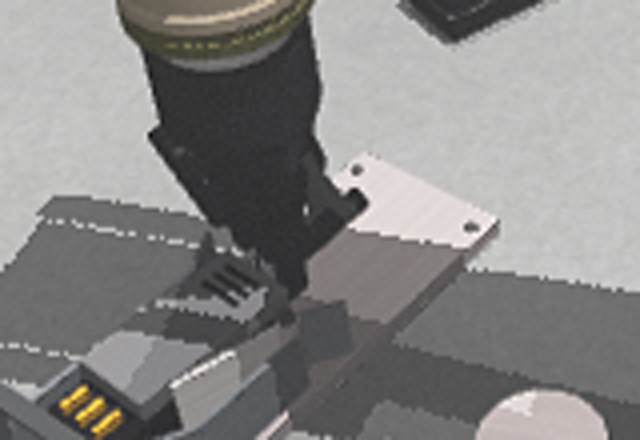

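The slab is straight in the throat with the flap open along its left side. Its nose, blades at (85,400), is past the gate, so I'll continue.

Request:
{"method": "step_arm", "body": {"targets": [{"dp": [0.06,0,0],"angular": [0,0,0],"fingers": 1},{"dp": [0.12,0,0],"angular": [0,0,0],"fingers": 1},{"dp": [0.18,0,0],"angular": [0,0,0],"fingers": 1},{"dp": [0.24,0,0],"angular": [0,0,0],"fingers": 1},{"dp": [0.3,0,0],"angular": [0,0,0],"fingers": 1},{"dp": [0.36,0,0],"angular": [0,0,0],"fingers": 1},{"dp": [0.42,0,0],"angular": [0,0,0],"fingers": 1},{"dp": [0.445,0,0],"angular": [0,0,0],"fingers": 1}]}}

```text
time: 17.35
tool_pos: [568.3, 241.4, 23.4]
tcp_rot: [179.9, 0.1, 80.1]
ft_force: [-0.3, -9.3, 5.3]
finger_gap: 0.3
grip_force: 4.6
```

Run:
```python
from fit import *
x,y,w,h=130,200,180,120
im=snapshot('side')[y:y+h,x:x+w]; cv2.imwrite('pics/push2.png',cv2.resize(im,(720,480),interpolation=cv2.INTER_CUBIC))
g=np.array([557.5,181]);a=np.radians(80);q=sense();d=np.array(q['tool_pos'])[:2]-g
print('lane',np.cos(a)*d[0]+np.sin(a)*d[1],-np.sin(a)*d[0]+np.cos(a)*d[1],q['ft_force'],q['tool_pos'])
```

```text
lane 61.72547094736027 -0.13935879047953748 [ 0.73483725 -4.79204249  2.76710285] [568.35575716 241.76352295  23.45979744]
```

View pics/push2.png

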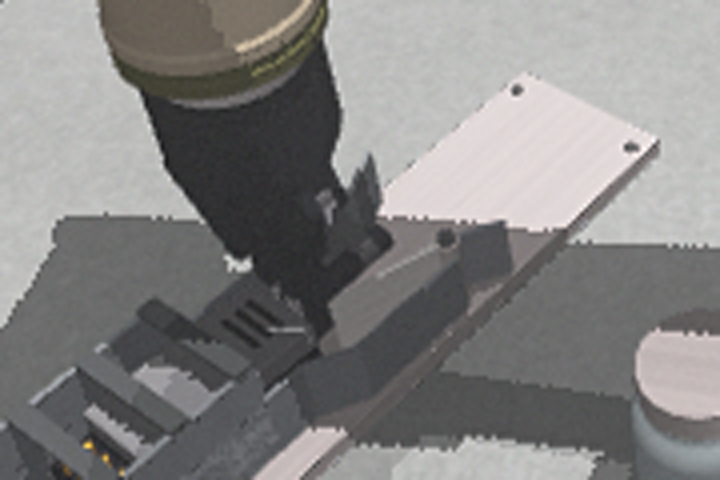

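Picture: the slab is in the guard, tail at (310,335). The flap rests only on the fingers. A few mm more, then straight up.

Request:
{"method": "step_arm", "body": {"targets": [{"dp": [0.02,0,0],"angular": [0,0,0],"fingers": 1},{"dp": [0.03,0,0],"angular": [0,0,0],"fingers": 1},{"dp": [0.02,0,0],"angular": [0,0,0],"fingers": 1},{"dp": [0.02,0,-0.1],"angular": [0,0,0],"fingers": 1},{"dp": [0.02,0,-0.25],"angular": [0,0,0],"fingers": 1},{"dp": [0.02,0,-0.4],"angular": [0,0,0],"fingers": 1},{"dp": [0.02,0,-0.55],"angular": [0,0,0],"fingers": 1},{"dp": [0.02,0,-0.6],"angular": [0,0,0],"fingers": 1}]}}

```text
time: 18.4
tool_pos: [569.9, 246.3, 146.6]
tcp_rot: [179.7, -0.2, 80.1]
ft_force: [0.3, -0.0, 1.0]
finger_gap: 0.1
grip_force: 0.0
```

Request:
{"method": "step_arm", "body": {"targets": [{"dp": [-0.15,0.02,0],"angular": [0,0,0.03],"fingers": 0},{"dp": [-0.35,0.05,0],"angular": [0,0,0.08],"fingers": 0},{"dp": [-0.55,0.1,0],"angular": [0,0,0.13],"fingers": 0},{"dp": [-0.75,0.14,0],"angular": [0,0,0.18],"fingers": 0},{"dp": [-0.9,0.18,0],"angular": [0,0,0.23],"fingers": 0},{"dp": [-1,0.2,0],"angular": [0,0,0.28],"fingers": 0},{"dp": [-1,0.2,0],"angular": [0,0,0.33],"fingers": 0},{"dp": [-1,0.2,0],"angular": [0,0,0.356],"fingers": 0}]}}

```text
time: 19.4
tool_pos: [573.0, 41.2, 142.1]
tcp_rot: [-180.0, 0.0, 15.8]
ft_force: [0.2, 0.2, -0.4]
finger_gap: 85.3
grip_force: 0.0
```

Run:
```python
from fit import *
for c in('side','top'):
    im=snapshot(c)
    for n in('flap','slab_mid','stub_mid','stub_nose'): print(c,n,[(np.round(q['at']).tolist(),round(q['conf'],2)) for q in pinpoint(c,n)] if n!='flap' else '')
    if c=='side':
        x,y,w,h=130,200,180,120; cv2.imwrite('pics/slabin.png',cv2.resize(im[y:y+h,x:x+w],(720,480),interpolation=cv2.INTER_CUBIC))
M={c:m for c,p in(('top',(338,209)),('side',(360,186))) if (m:=getm(c,'stub_mid',p)) is not None}
for d in(M,*[{c:M[c]} for c in M]): print(list(d),fit(d,(72,46,54),np.array([417,-160,16.])))
go(417,-160.5,125,16)
```

```text
side flap 
side slab_mid [([172.0, 305.0], 0.87), ([395.0, 125.0], 0.62), ([437.0, 156.0], 0.58)]
side stub_mid [([359.0, 182.0], 0.68)]
side stub_nose [([341.0, 184.0], 0.64)]
top flap 
top slab_mid [([476.0, 209.0], 0.83), ([420.0, 272.0], 0.75), ([142.0, 138.0], 0.68)]
top stub_mid [([338.0, 208.0], 0.64), ([124.0, 139.0], 0.26)]
top stub_nose [([342.0, 194.0], 0.74)]
['top', 'side'] (array([ 417.97905074, -161.94558875]), np.float64(18.006613246238558), np.float64(-0.9202664642103342))
['top'] (array([ 416.77187643, -161.86684099]), np.float64(17.790790914456565), np.float64(-0.9541420118343196))
['side'] (array([ 418.31692757, -161.42103723]), np.float64(16.858433520440663), np.float64(-0.8944900351699883))
pose [573.3  41.5 142.5] [-180.      0.     16.08] t 19.9 | dp [-1.0309  0.7541  0.0874] ang z 0.0004
```

View pics/slabin.png

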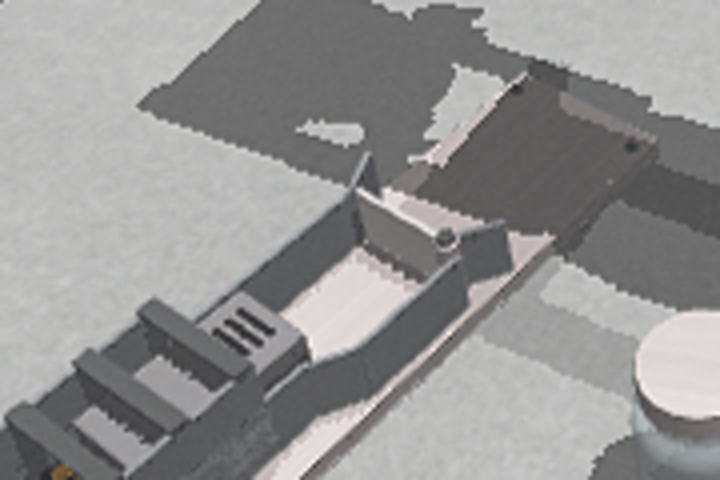

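Flap is shut at (400,225) and the slab stands behind it, tail at (280,360). Going for the stub.

Request:
{"method": "step_arm", "body": {"targets": [{"dp": [-0.15,0.1,0],"angular": [0,0,0],"fingers": 0},{"dp": [-0.32,0.25,0],"angular": [0,0,0],"fingers": 0},{"dp": [-0.5,0.4,0],"angular": [0,0,0],"fingers": 0},{"dp": [-0.7,0.55,0],"angular": [0,0,0],"fingers": 0},{"dp": [-0.88,0.68,0],"angular": [0,0,-0.005],"fingers": 0},{"dp": [-1,0.76,0.05],"angular": [0,0,-0.005],"fingers": 0},{"dp": [-1,0.76,0.1],"angular": [0,0,-0.005],"fingers": 0},{"dp": [-1,0.76,0.15],"angular": [0,0,-0.005],"fingers": 0}]}}

```text
time: 20.9
tool_pos: [423.5, -159.7, 112.1]
tcp_rot: [180.0, -0.0, 16.9]
ft_force: [-0.1, 0.6, 0.6]
finger_gap: 85.4
grip_force: 0.0
```

```bash
python3 -c "
from h import *
go(417.5,-161.5,14,17)"
```

```text
pose [ 423.5 -159.7  112.1] [ 1.800e+02 -3.000e-02  1.692e+01] t 20.9 | dp [-0.0313 -0.      0.4906] ang z -0.0005
```

Request:
{"method": "step_arm", "body": {"targets": [{"dp": [-0.03,0,0.05],"angular": [0,0,0],"fingers": 0},{"dp": [-0.03,0,0.15],"angular": [0,0,0],"fingers": 0},{"dp": [-0.03,0,0.25],"angular": [0,0,0],"fingers": 0},{"dp": [-0.03,0,0.35],"angular": [0,0,0],"fingers": 0},{"dp": [-0.03,0,0.43],"angular": [0,0,0],"fingers": 0},{"dp": [-0.03,0,0.47],"angular": [0,0,0],"fingers": 0},{"dp": [-0.03,0,0.49],"angular": [0,0,0],"fingers": 0},{"dp": [-0.03,0,0.49],"angular": [0,0,0],"fingers": 0}]}}

```text
time: 21.9
tool_pos: [417.6, -161.8, 14.7]
tcp_rot: [180.0, -0.0, 16.9]
ft_force: [-0.7, 1.6, 0.3]
finger_gap: 85.5
grip_force: 0.0
```

Request:
{"method": "step_arm", "body": {"newtons": 50, "targets": [{"dp": [0,0,0],"angular": [0,0,0],"fingers": 1},{"dp": [0,0,0],"angular": [0,0,0],"fingers": 1},{"dp": [0,0,0],"angular": [0,0,0],"fingers": 1},{"dp": [0,0,0],"angular": [0,0,0],"fingers": 1},{"dp": [0,0,0],"angular": [0,0,0],"fingers": 1},{"dp": [0,0,0],"angular": [0,0,0],"fingers": 1},{"dp": [0,0,0],"angular": [0,0,0],"fingers": 1},{"dp": [0,0,0],"angular": [0,0,0],"fingers": 1}]}}

```text
time: 22.9
tool_pos: [417.9, -161.8, 15.1]
tcp_rot: [180.0, -0.0, 16.9]
ft_force: [-0.5, 1.3, 6.2]
finger_gap: 45.4
grip_force: 52.5
```

```bash
python3 -c "
from h import *
go(542.2,94.3,104,80)"
```

```text
pose [ 417.9 -161.8   15.1] [ 1.7997e+02 -4.0000e-02  1.6930e+01] t 22.9 | dp [ 0.9676 -1.0441 -0.4443] ang z -0.3504
```

Request:
{"method": "step_arm", "body": {"targets": [{"dp": [0,0,-0.15],"angular": [0,0,0],"fingers": 1},{"dp": [0,0,-0.35],"angular": [0,0,0],"fingers": 1},{"dp": [0.1,-0.1,-0.5],"angular": [0,0,-0.05],"fingers": 1},{"dp": [0.25,-0.25,-0.6],"angular": [0,0,-0.1],"fingers": 1},{"dp": [0.4,-0.42,-0.6],"angular": [0,0,-0.15],"fingers": 1},{"dp": [0.58,-0.6,-0.6],"angular": [0,0,-0.2],"fingers": 1},{"dp": [0.74,-0.78,-0.6],"angular": [0,0,-0.25],"fingers": 1},{"dp": [0.85,-0.92,-0.6],"angular": [0,0,-0.3],"fingers": 1}]}}

```text
time: 23.9
tool_pos: [526.4, 65.7, 133.6]
tcp_rot: [-179.9, 0.0, 71.3]
ft_force: [0.2, -1.3, -3.0]
finger_gap: 45.1
grip_force: 52.8
```

```bash
python3 -c "
from h import *
snapshot('side')
go(542.2,94.3,27,80)"
```

```text
pose [527.3  69.  133.8] [-1.7995e+02 -1.4000e-01  7.1800e+01] t 23.95 | dp [0.1433 0.0313 0.534 ] ang z -0.0456
```

Request:
{"method": "step_arm", "body": {"targets": [{"dp": [0.08,0.01,0],"angular": [0,0,-0.025],"fingers": 1},{"dp": [0.17,0.023,0.05],"angular": [0,0,-0.05],"fingers": 1},{"dp": [0.17,0.023,0.15],"angular": [0,0,-0.05],"fingers": 1},{"dp": [0.17,0.023,0.25],"angular": [0,0,-0.05],"fingers": 1},{"dp": [0.17,0.023,0.35],"angular": [0,0,-0.05],"fingers": 1},{"dp": [0.17,0.023,0.4],"angular": [0,0,-0.05],"fingers": 1},{"dp": [0.17,0.023,0.4],"angular": [0,0,-0.05],"fingers": 1},{"dp": [0.17,0.023,0.4],"angular": [0,0,-0.05],"fingers": 1}]}}

```text
time: 24.95
tool_pos: [542.4, 94.3, 55.2]
tcp_rot: [179.9, -0.0, 79.9]
ft_force: [0.0, 0.7, -3.7]
finger_gap: 45.4
grip_force: 52.8
```

```bash
python3 -c "
from h import *
go(542.2,94.3,25.5,80);print(sense()['ft_force'])"
```

```text
pose [542.4  94.3  55.2] [ 1.7995e+02 -1.0000e-02  7.9900e+01] t 24.95 | dp [-0.0002 -0.0008  0.1483] ang z -0.0005
[ 0.00561276  0.65448455 -3.68769011]
```

Request:
{"method": "step_arm", "body": {"targets": [{"dp": [0,0,0.05],"angular": [0,0,0],"fingers": 1},{"dp": [0,0,0.1],"angular": [0,0,0],"fingers": 1},{"dp": [0,0,0.13],"angular": [0,0,0],"fingers": 1},{"dp": [0,0,0.14],"angular": [0,0,0],"fingers": 1},{"dp": [0,0,0.145],"angular": [0,0,0],"fingers": 1},{"dp": [0,0,0.148],"angular": [0,0,0],"fingers": 1},{"dp": [0,0,0.148],"angular": [0,0,0],"fingers": 1},{"dp": [0,0,0.148],"angular": [0,0,0],"fingers": 1}]}}

```text
time: 25.95
tool_pos: [541.7, 94.5, 27.1]
tcp_rot: [-179.9, 0.0, 79.9]
ft_force: [-15.5, -2.4, 23.8]
finger_gap: 45.5
grip_force: 55.9
```

Request:
{"method": "step_arm", "body": {"targets": [{"dp": [0,0,-0.005],"angular": [0,0,0],"fingers": 1},{"dp": [0,0,-0.007],"angular": [0,0,0],"fingers": 1},{"dp": [0,0,-0.007],"angular": [0,0,0],"fingers": 0},{"dp": [0,0,-0.007],"angular": [0,0,0],"fingers": 0},{"dp": [0,0,-0.007],"angular": [0,0,0],"fingers": 0},{"dp": [0,0,-0.05],"angular": [0,0,0],"fingers": 0},{"dp": [0,0,-0.2],"angular": [0,0,0],"fingers": 0},{"dp": [0,0,-0.35],"angular": [0,0,0],"fingers": 0}]}}

```text
time: 26.95
tool_pos: [541.7, 94.5, 96.0]
tcp_rot: [-180.0, 0.0, 79.9]
ft_force: [-0.1, -0.1, 0.1]
finger_gap: 85.5
grip_force: 0.0
```

Request:
{"method": "step_arm", "body": {"targets": [{"dp": [-0.1,0,-0.05],"angular": [0,0,0],"fingers": 1},{"dp": [-0.2,0,-0.05],"angular": [0,0,0],"fingers": 1},{"dp": [-0.34,0,-0.05],"angular": [0,0,0],"fingers": 1},{"dp": [-0.34,0,-0.05],"angular": [0,0,0],"fingers": 1},{"dp": [-0.34,0,-0.05],"angular": [0,0,0],"fingers": 1},{"dp": [-0.34,0,0.05],"angular": [0,0,0],"fingers": 1},{"dp": [-0.34,0,0.15],"angular": [0,0,0],"fingers": 1},{"dp": [-0.34,0,0.2],"angular": [0,0,0],"fingers": 1}]}}

```text
time: 27.95
tool_pos: [528.9, 28.1, 53.2]
tcp_rot: [-179.9, 0.0, 80.0]
ft_force: [-0.4, 1.0, 0.6]
finger_gap: -0.2
grip_force: 0.0
```

Run:
```python
from fit import *
x,y,w,h=150,180,180,120
im=snapshot('side')[y:y+h,x:x+w]; cv2.imwrite('pics/stubplaced.png',cv2.resize(im,(720,480),interpolation=cv2.INTER_CUBIC))
m=getm('side','stub_mid',proj('side',[542,94,39]))
if m is not None: print(m.sum(),fit({'side':m},(72,46,54),np.array([542,94,84.]),12))
g=np.array([557.5,181]);a=np.radians(80);q=sense();d=np.array(q['tool_pos'])[:2]-g
print('lane',np.cos(a)*d[0]+np.sin(a)*d[1],-np.sin(a)*d[0]+np.cos(a)*d[1],q['ft_force'],q['tool_pos'],q['tcp_rot'])
```

```text
1202 (array([541.57957176,  95.42255015]), np.float64(82.21233934706181), np.float64(-0.9403453689167975))
lane -155.7355098844323 1.6968225640971824 [-0.40424141  0.03685084  0.93787113] [528.78576849  27.92511259  53.33828697] [-1.79834813e+02  1.61989091e-02  7.99618328e+01]
```

View pics/stubplaced.png

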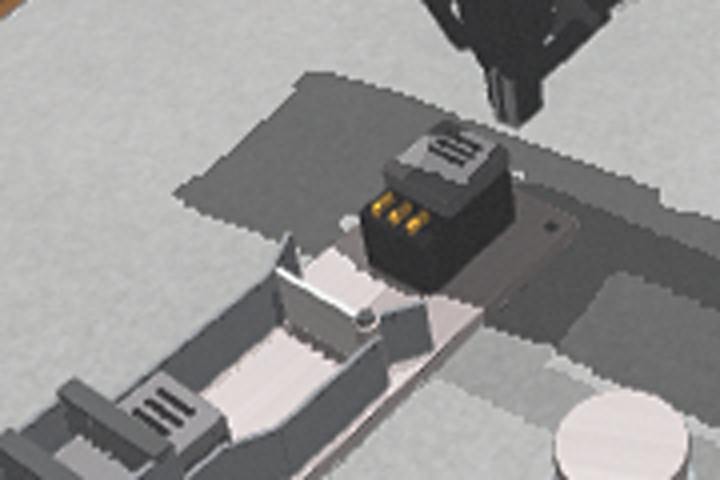

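The stub stands upright on the deck, blades at (400,215) facing the shut flap, with the fingers behind it. Pushing.

Request:
{"method": "step_arm", "body": {"targets": [{"dp": [0,0.008,0.08],"angular": [0,0,0],"fingers": 1},{"dp": [0,0.008,0.14],"angular": [0,0,0],"fingers": 1},{"dp": [0.05,0.008,0.14],"angular": [0,0,0],"fingers": 1},{"dp": [0.1,0.008,0.14],"angular": [0,0,0],"fingers": 1},{"dp": [0.15,0.008,0.14],"angular": [0,0,0],"fingers": 1},{"dp": [0.2,0.008,0.14],"angular": [0,0,0],"fingers": 1},{"dp": [0.26,0.008,0.14],"angular": [0,0,0],"fingers": 1},{"dp": [0.32,0.008,0.14],"angular": [0,0,0],"fingers": 1}]}}

```text
time: 29.05
tool_pos: [543.4, 90.8, 27.5]
tcp_rot: [179.9, 0.0, 79.9]
ft_force: [-0.4, -5.4, 4.8]
finger_gap: -0.1
grip_force: 2.7
```

Request:
{"method": "step_arm", "body": {"targets": [{"dp": [0.05,0,0],"angular": [0,0,0],"fingers": 1},{"dp": [0.1,0,0],"angular": [0,0,0],"fingers": 1},{"dp": [0.15,0,0],"angular": [0,0,0],"fingers": 1},{"dp": [0.2,0,0],"angular": [0,0,0],"fingers": 1},{"dp": [0.25,0,0],"angular": [0,0,0],"fingers": 1},{"dp": [0.3,0,0],"angular": [0,0,0],"fingers": 1},{"dp": [0.35,0,0],"angular": [0,0,0],"fingers": 1},{"dp": [0.4,0,0],"angular": [0,0,0],"fingers": 1}]}}

```text
time: 30.05
tool_pos: [557.2, 169.3, 27.4]
tcp_rot: [180.0, 0.0, 79.9]
ft_force: [-0.9, -6.8, 4.4]
finger_gap: -0.0
grip_force: 3.3
```

Run:
```python
from fit import *
snapshot('side'); print([(np.round(q['at']).tolist(),round(q['conf'],2)) for q in pinpoint('side','stub_mid')])
g=np.array([557.5,181]);a=np.radians(80);q=sense();d=np.array(q['tool_pos'])[:2]-g
X=np.cos(a)*d[0]+np.sin(a)*d[1]
print('lane',X,-np.sin(a)*d[0]+np.cos(a)*d[1],q['ft_force'],q['tool_pos'],q['tcp_rot'])
c=g+(X+47)*np.array([np.cos(a),np.sin(a)]); print('expected',proj('side',[*c,39]))
```

```text
[([215.0, 269.0], 0.66)]
lane -10.558148558922582 -1.4463175810508442 [1.07630287 0.87695927 1.41296852] [557.09094151 170.35110303  27.15713573] [ 1.79967559e+02 -4.83085342e-02  7.99706175e+01]
expected [np.float64(216.5052720777838), np.float64(268.2181637554043)]
```

Request:
{"method": "step_arm", "body": {"targets": [{"dp": [0.05,-0.005,0],"angular": [0,0,0],"fingers": 1},{"dp": [0.1,-0.005,0],"angular": [0,0,0],"fingers": 1},{"dp": [0.15,-0.005,0],"angular": [0,0,0],"fingers": 1},{"dp": [0.2,-0.005,0],"angular": [0,0,0],"fingers": 1},{"dp": [0.25,-0.005,0],"angular": [0,0,0],"fingers": 1},{"dp": [0.3,-0.005,0],"angular": [0,0,0],"fingers": 1},{"dp": [0.35,-0.005,0],"angular": [0,0,0],"fingers": 1},{"dp": [0.385,-0.005,0],"angular": [0,0,0],"fingers": 1}]}}

```text
time: 31.15
tool_pos: [569.6, 243.6, 27.2]
tcp_rot: [180.0, 0.1, 79.9]
ft_force: [0.4, -13.1, 6.9]
finger_gap: 0.1
grip_force: 5.5
```

Request:
{"method": "step_arm", "body": {"targets": [{"dp": [0,0,0],"angular": [0,0,0],"fingers": 1},{"dp": [-0.01,0,0],"angular": [0,0,0],"fingers": 1},{"dp": [-0.01,0,-0.1],"angular": [0,0,0],"fingers": 1},{"dp": [-0.01,0,-0.25],"angular": [0,0,0],"fingers": 1},{"dp": [-0.01,0,-0.4],"angular": [0,0,0],"fingers": 1},{"dp": [-0.01,0,-0.55],"angular": [0,0,0],"fingers": 1},{"dp": [-0.2,0,-0.6],"angular": [0,0,0],"fingers": 1},{"dp": [-0.4,0,-0.6],"angular": [0,0,0],"fingers": 1}]}}

```text
time: 32.15
tool_pos: [555.8, 166.5, 149.8]
tcp_rot: [179.8, -0.1, 80.0]
ft_force: [0.7, 0.1, -0.1]
finger_gap: 0.8
grip_force: 0.0
```

Run:
```python
from h import *
im=snapshot('side')
x,y,w,h=60,190,270,200; cv2.imwrite('pics/final.png',cv2.resize(im[y:y+h,x:x+w],(780,578),interpolation=cv2.INTER_CUBIC))
snapshot('top')
for c in('side','top'):
  for n in('stub_mid','slab_mid','tape','case','tin','jar'): print(c,n,[(np.round(q['at']).tolist(),round(q['conf'],2)) for q in pinpoint(c,n)])
```

```text
side stub_mid [([188.0, 294.0], 0.96), ([292.0, 180.0], 0.51)]
side slab_mid [([398.0, 125.0], 0.9), ([438.0, 154.0], 0.7), ([143.0, 337.0], 0.56)]
side tape [([323.0, 141.0], 0.62)]
side case [([294.0, 179.0], 0.78)]
side tin [([341.0, 162.0], 0.93)]
side jar [([307.0, 323.0], 0.72)]
top stub_mid [([156.0, 142.0], 0.65)]
top slab_mid [([420.0, 273.0], 0.91), ([115.0, 139.0], 0.79), ([475.0, 210.0], 0.67)]
top tape []
top case [([334.0, 144.0], 0.95)]
top tin [([378.0, 178.0], 0.91), ([416.0, 138.0], 0.43)]
top jar []
```

View pics/final.png

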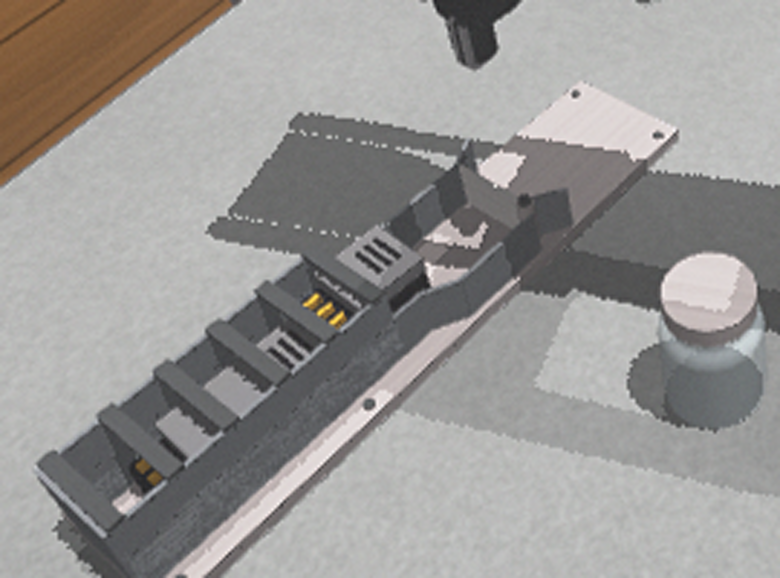

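Both packs stand upright behind the shut flap (line (465,170)–(525,200)), stub tail at (415,260) and slab ahead of it. The bystanders haven't moved and the arm is clear.

```bash
python3 -c "
from bench import *
print(hand_in())"
```

```text
the job is handed in; nothing more can be done
None
```

I slid both battery packs through the flap, the slab first and then the short pack. Both stand upright behind the shut flap, with the tape measure, case, tin and jar left where they were. I have handed the job in.

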